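# Close and clamp a plaster casting mould

### The arm

A 7-joint arm with a two-finger parallel gripper is mounted at the origin on the work surface. World frame = base frame: x ahead of the robot, y to its left, z up, the work surface at z = 0. Lengths are in mm, angles in rad, forces in N, time in s.
With the tool pointing down it reaches from about 425 to 875 mm from the base axis. Payload 8.4 kg.
Tool frame: the origin (TCP) lies midway between the tips of the shut fingers; the grasp point (between the pads) lies ctrl.grasp_offset behind it (ctrl.grasp_offset is the distance from the TCP to the grasp point, in mm); z points along the fingers, y is the line along which they close (so a half turn about z gives the same grasp; the last joint's range is limited). The gripper opens to 85 mm and grips with 20 to 120 N. Pads are 22 mm wide; open, the fingers measure 114 mm over their backs; the gripper's body (76 mm by 85 mm) begins 54 mm behind the grasp point. The pads swing forward as they close: fully open they stand 13 mm farther back than shut.
Start: joints at [-1.308, 0.333, 0.04, 1.465, -0.013, 1.343, -0.059], TCP at [230.072, 607.89, 231.308] pointing down, gripper open.
Joint ranges: [-2.58, 2.58], [-0.38, 2.09], [-1.3, 1.39], [0.25, 2.4], [-1.5, 4.64], [0.08, 2.09], [-2.65, 2.65]. Speed limits (rad/s): [2.22, 2.22, 2.79, 2.79, 3.14, 3.14, 3.14].

### API

Orientations are given as a unit quaternion [w, x, y, z].
In Python, from workcell import ctrl gives the robot as it stands. The module is installed in compiled form; this text tells all that it offers.
- The arm moves only by the shell command python3 -m creep 'ROWS' [FORCE]. ROWS is a JSON object of lists of equal length, an entry for each row: "slide": the shift along the tool's x, y, z in cm, a list of three; "angular": the turn, a rotation vector about the tool's x, y, z in degrees, a list of three; "fingers": the opening in per cent of the stroke, from 0 (shut) to 100 (fully open). A call has exactly 10 rows; each row shifts and turns the commanded pose from where the row before left it, along the tool's axes as they then stand; what a row does not reach is not made up. A row lasts 1/10 s, in which the tool goes at most 50 mm and 8.59 degrees, less where a joint would pass 70% of its speed; a pose out of reach is approached as far as the arm can. A call is refused whole if a number of a shift passes 5 or a number of a turn 8.59, either way. A call with a gripper value outside its range is refused whole. The fingers move at their own pace and stop on an object; FORCE is the grip in N (left out, the last holds). Time passes only in rows, so rows that do not move let the fingers close, or fill a call up. It gives the time, the measured TCP pose, the force, the opening and the grip force at its end, in the units of the state.
- ctrl.get_obs(): the state, without advancing time (a new reading comes with each control period).
- ctrl.capture(name): name is "side" or "top"; returns the picture (480x640x3 uint8, blue, green, red); there is no depth.
- ctrl.camera_model(name): a dict with "fx", "fy", "cx", "cy" (pixels), "R" (3x3) and "t" (3): a world point X has camera coordinates R X + t. Camera axes: x right, y down, z forward; pixel columns grow to the right and rows downward; lengths in mm; the calibration is good to about 2 mm. A picture is of the moment at which its call begins. camera_model takes no time and is no camera call.
- ctrl.close_job(): hands the job in; it is judged then, once.
The state is a dict: "t": time; "q": joint angles; "joint_velocities": joint speeds; "tau": joint torques, N m; "position": TCP position; "ee_rot": TCP orientation; "wrist_force": force on the tool from outside, world axes, zero at the start; "moment": the same for the moment, N m; "opening": finger opening in mm; "grip_force": force on a finger pad.
Only numpy, scipy, OpenCV 4.12 (cv2) and the standard library are available. Lean on these libraries where they do the work, as an engineer would, in place of code of your own. Each camera call takes 0.05 s, during which the arm holds its last target. There are 200 camera calls.

### The job

Get the propped-open plaster mould ready for casting: lift the wooden prop out of the gap and stand it upright on the plywood ware board, then slide the loose mould half gently home against the fixed half. Last, turn the wrench clockwise (seen from above) to tighten the clamp bolt until the wrench's handle joint gives way, stop there well before the handle folds to its limit, and leave the handle bent. Do not push the mug on the board or the bowl beside the wrench about.

Things in the scene. Friction and masses are not known exactly. Their poses are not given: they have to be found in the camera images.
- fixture: Grey steel bed of the mould clamp, 190 x 350 x 30 mm, fixed. Origin on the bench under the parting seam; z up, the loose half closes along its +y. Bed: y = -200 to 150 mm. Fixed plaster half: y = 0 to 60, x = -75 to 75, top at z = 120 mm. Past it the dark clamp block (top z = 75) carries the bolt at x = 0, y = 100 mm.
- gap (a joint): Opening between the two plaster halves in m: 0 is shut (a firm stop), at most 0.115; starts at 0.064 to 0.11. The loose half slides along the fixture's y with about 3 N of friction and stays where it is left. Plaster: closing at over 0.25 m/s chips it.
- slide_tab (a point): Centre of the upright aluminium tab at the back of the loose half, to push or grip: 60 mm along x, 12 mm thick along y, from 128 to 183 mm above the bench (this point: 155 mm); axes as the fixture's. The loose half in front of it is 150 mm along x, 60 mm thick, top 121 mm above the bench; the tab's mid-plane lies 67 mm behind its inner face.
- prop_mid (a point): Centre (half-way up) of the loose wooden prop standing on the bed in the gap: 150 mm tall, 175 to 350 g. Foot 70 mm along its own x, 44 mm along its y, 95 mm tall (the gap cannot shut on it); above that a narrower grip 60 x 24 x 55 mm (x, y, z), from 20 to 75 mm above this point: grip it across the 24 mm.
- board: Plywood ware board on the bench to the right of the clamp, 280 x 160 x 15 mm (its own x, y, z), fixed. Origin at the centre of its underside. The robot's end of it (its own x below 0) is free; a mug stands on the other end.
- bolt (a joint): Angle of the clamp bolt and wrench head in rad; grows clockwise seen from above (tightening). Starts at 0.15 to 0.5, turns freely against about 0.35 N m and comes up tight at 0.9, where it stays.
- bolt_top (a point): Top of the wrench head on the axis of the bolt, vertical axis, 118 mm above the bench; the wrench head is 48 mm across.
- click (a joint): Bend of the wrench's handle at its breakaway joint in rad: 0 straight, grows as the handle goes on clockwise past the tight bolt. It holds up to about 1.35 N m (10 N at the middle of the grip), then gives way and stays bent where it is left; limit 0.6. The pivot is on the wrench's centreline, 50 mm from the bolt's axis.
- handle_mid (a point): Middle of the wrench's round black rubber grip, on its axis: 28 mm diameter, 140 mm long, level, 98 mm above the bench, free space under and around it. 185 mm from the bolt's axis and 135 mm from the breakaway pivot (when straight). Its x axis points outwards along the handle, z up; clockwise moves it along its own -y.
- mug: Clay mug, 72 mm wide and 80 mm tall, on the far end of the ware board; origin under it. Leave it where it is.
- bowl: White bowl, 130 mm wide, 60 mm tall, left of the wrench. Leave it where it is.
There are look-alikes about, which are no part of the job. Of the things that look like the part that bears prop_mid, the largest one is meant.

How it is judged (in metres and radians):
On the way, in this order (a step that is already met when the one before it is completed fails the run):
1. the prop stands upright on the ware board, let go (x of prop_mid in the frame of board between -0.115 and 0.115 m and y of prop_mid in the frame of board between -0.055 and 0.055 m and z of prop_mid in the frame of board below 0.096 m and angle between prop_mid's own z axis and vertical below 0.12 rad and contact force between the fingers and prop below 0.1 N), for 0.2 s.
2. the loose mould half is fully home against the fixed half (value of joint gap below 0.004 m), for 0.2 s.
3. the bolt is tight and the wrench's handle joint has given way (value of joint bolt above 0.84 rad and value of joint click between 0.12 and 0.45 rad), for 0.2 s.
At the end, for the whole second after the job is handed in: The prop stands upright (within 0.12 rad), at rest and let go on the ware board, its centre within 115 mm of the board's centre along the board and 55 mm across it; the mould gap is under 4 mm; the bolt is tight (over 0.84 rad) and the handle joint is left bent by 0.12 to 0.45 rad (all of step 1 and all of step 3 and value of joint gap below 0.004 m and linear speed of prop below 0.02 m/s); the robot touches nothing.
It fails at once if the wrench is tripped while the mould is still open (value of joint click above 0.08 rad and value of joint gap above 0.01 m).
It fails at once if the handle is forced on after it has given way (bent over 0.45 rad) (value of joint click above 0.45 rad).
It fails at once if the loose half is banged shut (over 0.25 m/s) (velocity of joint gap below -0.25 m/s).
It fails at once if the mug or the bowl is moved more than 40 mm (distance of any of mug, bowl from where it was at the start of the episode above 0.04 m).
It also fails if it takes over 69 s, if anything falls off the work surface, if the arm or the gripper's body presses on something with over 40 N, if the wrist force passes 120 N, or if a joint passes its speed limit or range.

## Working session

There is one attempt and no reset: what is moved stays moved. The work goes in short steps, Python scripts to look and compute and a shell command to move; the robot and the scene stay as the last step left them, time stands still between calls to the robot, and variables do not carry over. Pictures are saved under pics/ and viewed, at most 10 in all, crops included, and the job is handed in when it is done.

```bash
mkdir -p pics
python3 - <<'E'
from workcell import ctrl
import cv2,numpy as np
for n in("side","top"):
    cv2.imwrite(f"pics/{n}0.png",ctrl.capture(n)); m=ctrl.camera_model(n); print(n,{k:np.round(v,3).tolist() for k,v in m.items()})
o=ctrl.get_obs();print(o,ctrl.grasp_offset)
E
```

```text
side {'fx': 496.074, 'fy': 496.074, 'cx': 323.489, 'cy': 233.709, 'R': [[0.803, -0.596, -0.013], [-0.45, -0.59, -0.67], [0.392, 0.544, -0.742]], 't': [-365.32, 313.828, 1261.535]}
top {'fx': 455.373, 'fy': 455.373, 'cx': 327.336, 'cy': 239.634, 'R': [[-0.029, -0.999, 0.019], [-0.989, 0.026, -0.144], [0.144, -0.023, -0.989]], 't': [56.537, 497.251, 1111.331]}
{'t': 0.1, 'q': array([-1.30821408,  0.33381733,  0.03989117,  1.46618059, -0.01335916,
        1.34327834, -0.05848009]), 'joint_velocities': array([ 0.00081796, -0.00132688, -0.00049623, -0.001201  ,  0.00110715,
       -0.00011412, -0.00045046]), 'tau': array([ 4.23770602e-03, -6.60017753e+01,  1.37074850e+00, -4.06472003e+01,
        1.71396334e-02,  8.94648721e-03,  1.10897542e-06]), 'position': array([229.96644273, 607.52984075, 230.5263684 ]), 'ee_rot': array([-5.83774781e-05,  1.79907807e-01,  9.83683220e-01, -7.06864495e-04]), 'wrist_force': array([ 0.12873798, -0.22431023,  0.8063293 ]), 'moment': array([-0.0161023 , -0.01008542, -0.0112086 ]), 'grip_force': 0.0, 'opening': 85.46492717678171} 18.700000000000003
```

View pics/top0.png

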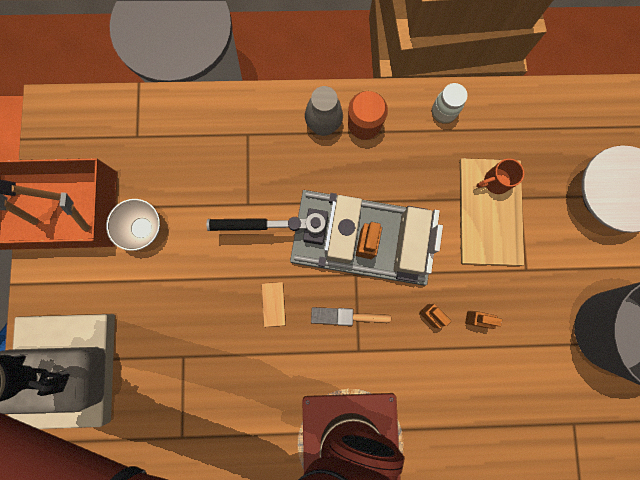

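View pics/side0.png

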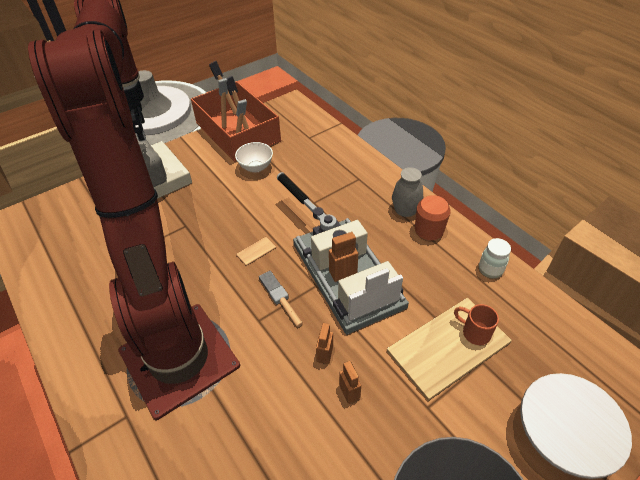

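The top view shows three brown blocks: one in the gap at (370,240), and two small ones on the bench at (435,316) and (484,320). The one in the gap is the largest and stands on the bed, so it is the prop. The board is at (491,212), the mug (505,177), the wrench grip (237,225), the bolt (316,222) and the bowl (133,225).

```bash
cat > h.py <<'E'
from workcell import ctrl
import cv2,numpy as np
def ray(n,uv):
    m=ctrl.camera_model(n);R=np.array(m["R"]);t=np.array(m["t"])
    d=R.T@np.array([(uv[0]-m["cx"])/m["fx"],(uv[1]-m["cy"])/m["fy"],1.]);return -R.T@t,d
def P(n,uv,z):
    c,d=ray(n,uv);return c+d*(z-c[2])/d[2]
def tri(a,b):
    (c1,d1),(c2,d2)=ray("top",a),ray("side",b)
    s=np.linalg.lstsq(np.c_[d1,-d2],c2-c1,rcond=None)[0];p,q=c1+s[0]*d1,c2+s[1]*d2
    return (p+q)/2,np.linalg.norm(p-q)
def pix(n,X):
    m=ctrl.camera_model(n);c=np.array(m["R"])@X+np.array(m["t"]);return np.array([m["fx"]*c[0]/c[2]+m["cx"],m["fy"]*c[1]/c[2]+m["cy"]])
E
python3 - <<'E'
import cv2,numpy as np
a=cv2.imread("pics/top0.png");b=cv2.imread("pics/side0.png")
A=cv2.resize(a[180:290,285:450],None,fx=4.8,fy=4.8,interpolation=cv2.INTER_CUBIC)
B=cv2.resize(b[195:335,275:415],None,fx=4.2,fy=4.2,interpolation=cv2.INTER_CUBIC)
cv2.imwrite("pics/c1.png",A);cv2.imwrite("pics/c2.png",B)
for n,i in(("top",a),("side",b)):
    hsv=cv2.cvtColor(i,cv2.COLOR_BGR2HSV)
    for name,lo,hi in(("blk",(0,0,0),(179,255,45)),("cream",(15,25,150),(40,110,255)),("board",(15,90,170),(28,170,255)),("brown",(5,150,60),(15,255,200)),):
        k=cv2.inRange(hsv,lo,hi)
        for c in cv2.findContours(k,0,2)[0]:
            if 60<cv2.contourArea(c)<9000:
                r=cv2.minAreaRect(c);print(n,name,cv2.contourArea(c),np.round(r[0],1),np.round(r[1],1),round(r[2],1))
E
```

```text
top blk 628.5 [367.8 445.4] [55.5 15.5] 14.0
top blk 975.0 [339.3 474.7] [74.2 63.5] 45.5
top blk 166.5 [346.3 424. ] [20.5 56.3] 77.7
top blk 530.5 [ 78.4 455.2] [176.8  21.1] 21.6
top blk 1668.5 [ 34.5 377.5] [45. 69.] 90.0
top blk 2664.0 [602.5 340.6] [96.1 57.3] 80.1
top blk 527.5 [237.6 224.4] [10.4 57. ] 88.8
top blk 148.5 [  7.5 187.5] [15. 15.] 90.0
top blk 136.0 [209.8  58.8] [16.3 76.4] 45.0
top cream 766.0 [ 44.7 420.5] [15.2 73.1] 88.3
top cream 2829.0 [ 59.5 331.5] [33. 93.] 90.0
top cream 1466.5 [415.8 239. ] [25.  62.5] 8.1
top cream 1359.0 [135.1 226.6] [45.  48.9] 85.6
top cream 1473.0 [344.1 226.9] [25.6 62.2] 9.3
top cream 3432.0 [611.5 187.5] [83. 55.] 90.0
top cream 452.0 [324.  98.] [24. 24.] 45.0
top board 73.0 [352.  390.5] [22.  5.] 0.0
top board 76.0 [371.  317.7] [36.3  4.7] 4.1
top board 740.5 [272.8 304. ] [42.8 21.9] 86.2
top board 4866.5 [492. 211.] [106.8  61.1] 89.3
top board 131.5 [385.1  67.6] [16.6 10.2] 80.5
top board 102.5 [539.5  25.5] [13. 11.] 90.0
top board 227.0 [404.   33.3] [31.  10.9] 79.9
top brown 147.0 [378.1 462.4] [44.5  9.1] 8.1
top
[... 1699 characters left out ...]
7.6 420.1] [125.4   8.4] 69.0
side brown 4054.0 [ 27.5 419. ] [ 55. 120.] -0.0
side brown 107.0 [226.7 357.1] [15.5 22.9] 81.3
side brown 95.0 [113.  343.5] [25. 26.] 90.0
side brown 409.0 [324.5 345.2] [17.  41.2] 6.3
side brown 1134.0 [479.6 321.4] [43.9 39.6] 65.6
side brown 144.5 [154.1 304.4] [22.6 41.3] 77.2
side brown 584.5 [  8.5 312.7] [46.2 23.3] 82.2
side brown 931.5 [343.  258.5] [43. 28.] 90.0
side brown 1972.0 [469.4 245.2] [132.4  59.5] 36.5
side brown 243.5 [124.  159.2] [51.2 15.8] 70.0
side brown 1560.0 [ 24.8 120.4] [30.9 63.2] 70.3
side brown 3776.5 [275.6 112.5] [ 79.1 158.9] 76.6
side brown 439.5 [69.5 15.1] [38.6 19.5] 71.0
side brown 160.0 [47.2 22.4] [49.2 10.7] 63.4
```

View pics/c1.png

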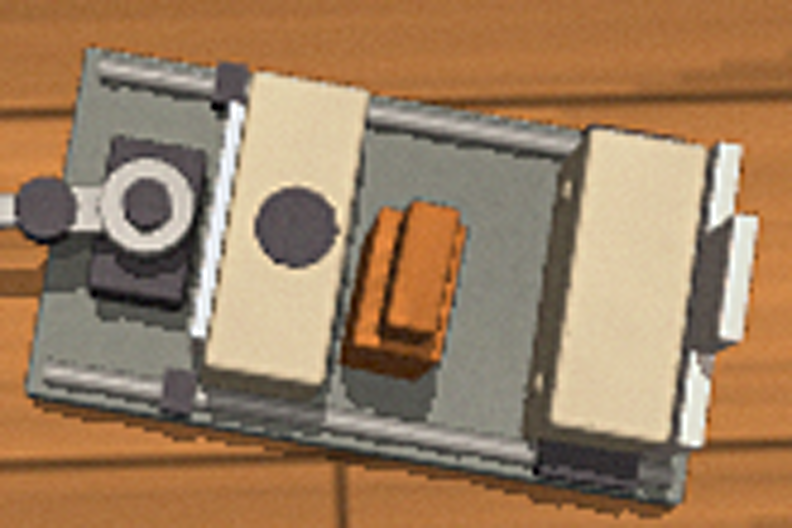

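View pics/c2.png

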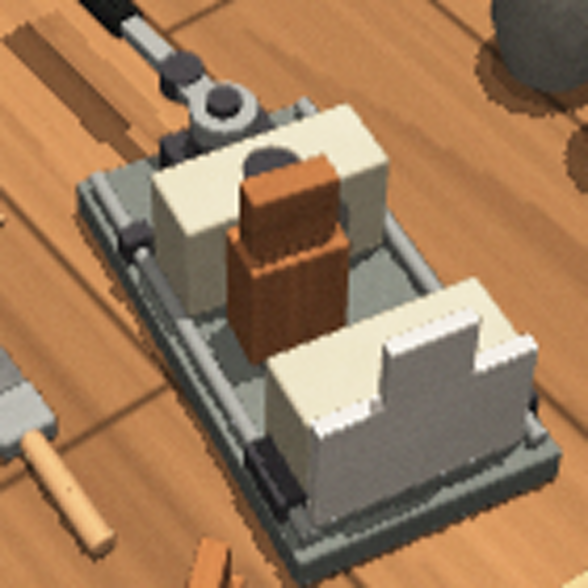

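The crops show the fixed half's top face at (345,228), the loose half's at (416.5,240) and the tab at about (439,236). The prop's narrow grip is centred at (373.5,236.7) in top and (344,238) in side. The wrench lies to the left with its head at (316,222). The small look-alikes are outside the clamp.

Run:
```python
from h import *
C=lambda x,y:(285+x/4.8,180+y/4.8)
r=lambda v:np.round(v,1)
def quad(ps,z):
    Q=np.array([P("top",C(*p),z) for p in ps]);return Q
F=quad([(253,73),(367,92),(325,385),(207,365)],120);L=quad([(590,128),(708,150),(675,443),(552,425)],121);G=quad([(412,203),(465,215),(437,343),(385,330)],180)
def yaw(Q): # long axis pointing +x world
    e=(Q[0]-Q[3])+(Q[1]-Q[2]);return np.degrees(np.arctan2(e[1],e[0]))
for n,Q in(("fix",F),("loose",L),("grip",G)):
    print(n,r(Q.mean(0)),"yaw x-axis",r(yaw(Q)),"len",r(np.linalg.norm(Q[0]-Q[3])),"w",r(np.linalg.norm(Q[0]-Q[1])))
print("grip tri",tri(C(425,272),(344,237.9)))
bt=P("top",C(148,203),118);h=P("top",(237.6,224.4),98);p=P("top",C(47,210),105)
print("bolt",r(bt),"handle",r(h),"pivot",r(p),np.linalg.norm((h-bt)[:2]),np.linalg.norm((p-bt)[:2]))
print("handle tri",tri((237.6,224.4),(292.5,188)))
a=cv2.imread("pics/top0.png");k=cv2.inRange(cv2.cvtColor(a,cv2.COLOR_BGR2HSV),(15,90,170),(28,170,255))
c=[c for c in cv2.findContours(k,0,2)[0] if cv2.contourArea(c)>4000 and c[0,0,0]>400][0]
hull=cv2.convexHull(c);q=cv2.approxPolyDP(hull,6,True)[:,0];print("board",[ (x.tolist(),r(P("top",x,15)).tolist()) for x in q])
print("mug",r(P("top",(505,175),80)),"bowl",r(P("top",(133,225),60)))
print("tab",r(P("top",C(740,280),183)))
import scipy.spatial.transform as T
w=ctrl.get_obs()["ee_rot"];print(T.Rotation.from_quat(w,scalar_first=True).as_matrix().round(3))
```

```text
fix [514.3   2.5 120. ] yaw x-axis -10.4 len 146.5 w 56.9
loose [ 481.4 -163.7  121. ] yaw x-axis -10.1 len 148.0 w 59.0
grip [481.4 -55.7 180. ] yaw x-axis -14.5 len 60.5 w 25.0
grip tri (array([482.25002131, -56.27933267, 177.78035037]), np.float64(0.7236627233258717))
bolt [528.5  70.5 118. ] handle [531.8 256.9  98. ] pivot [528.6 120.5 105. ] 186.42247293988785 50.000206469839156
handle tri (array([530.57443582, 257.75328082,  97.06807862]), np.float64(3.0973364372579044))
board [([461, 158], [710.7, -317.9, 15.0]), ([500, 160], [702.9, -421.5, 15.0]), ([521, 182], [641.6, -472.2, 15.0]), ([523, 264], [425.3, -457.7, 15.0]), ([463, 262], [434.7, -303.3, 15.0])]
mug [ 643.1 -403.2   80. ] bowl [543.9 519.3  60. ]
tab [ 473.7 -200.1  183. ]
[[-0.935  0.354 -0.   ]
 [ 0.354  0.935 -0.001]
 [-0.    -0.001 -1.   ]]
```

```bash
cat >> h.py <<'E'
from scipy.spatial.transform import Rotation as Ro
def go(tgt,yaw=None):
    "tool-frame shift in cm to world tgt (mm); yaw = wanted heading of tool y in deg"
    o=ctrl.get_obs();R=Ro.from_quat(o["ee_rot"],scalar_first=True).as_matrix()
    y=np.degrees(np.arctan2(R[1,1],R[0,1]));print("t",round(o["t"],2),"pos",o["position"].round(1),"yaw",y.round(2),"tilt",R[:,2].round(3),"op",round(o["opening"],1),"F",o["wrist_force"].round(1),"grip",round(o["grip_force"],1))
    if yaw is not None: print("turn tool z",round(y-yaw,2))
    print("shift cm",(R.T@(np.array(tgt)-o["position"])/10).round(2))
E
python3 -m creep '{"slide":[[0,0,0],[-3.1,-2.7,0],[-3.1,-2.7,0],[-3.1,-2.7,0],[-3.1,-2.7,0],[-3.1,-2.7,0],[-3.1,-2.7,0],[-3.1,-2.7,0],[-3.1,-2.7,0],[-3.1,-2.7,0]],"angular":[[0,0,-6.2],[0,0,0],[0,0,0],[0,0,0],[0,0,0],[0,0,0],[0,0,0],[0,0,0],[0,0,0],[0,0,0]],"fingers":[100,100,100,100,100,100,100,100,100,100]}' 50
python3 -c "
from h import *
go((482,-56,240),75.5)"
```

```text
t: 1.1
position: [439.7, 301.0, 231.1]
ee_rot: [-0.0, 0.126, 0.992, -0.0]
wrist_force: [0.6, 0.2, 0.6]
opening: 85.2
grip_force: 0.0
t 1.1 pos [439.7 301.  231.1] yaw 75.47 tilt [-0. -0. -1.] op 85.2 F [0.6 0.2 0.6] grip 0.0
turn tool z -0.03
shift cm [-13.05 -33.5   -0.88]
```

```bash
python3 -m creep '{"slide":[[-1.45,-3.72,-0.1],[-1.45,-3.72,-0.1],[-1.45,-3.72,-0.1],[-1.45,-3.72,-0.1],[-1.45,-3.72,-0.1],[-1.45,-3.72,-0.1],[-1.45,-3.72,-0.1],[-1.45,-3.72,-0.1],[-1.45,-3.72,-0.1],[0,0,0]],"angular":[[0,0,0],[0,0,0],[0,0,0],[0,0,0],[0,0,0],[0,0,0],[0,0,0],[0,0,0],[0,0,0],[0,0,0]],"fingers":[100,100,100,100,100,100,100,100,100,100]}'
python3 - <<'E'
from h import *
go((482,-56,138),75.5)
a=ctrl.capture("side");b=ctrl.capture("top")
cv2.imwrite("pics/s1.png",np.hstack([cv2.resize(a[140:330,240:430],None,fx=2.1,fy=2.1),cv2.resize(b[150:340,280:470],None,fx=2.1,fy=2.1)]))
E
```

```text
t: 2.1
position: [481.3, -60.0, 240.6]
ee_rot: [0.0, 0.13, 0.991, -0.001]
wrist_force: [0.6, 0.7, 0.7]
opening: 85.4
grip_force: 0.0
t 2.1 pos [481.3 -60.  240.6] yaw 75.02 tilt [ 0.001 -0.001 -1.   ] op 85.4 F [0.6 0.7 0.7] grip 0.0
turn tool z -0.48
shift cm [ 0.04  0.41 10.26]
```

View pics/s1.png

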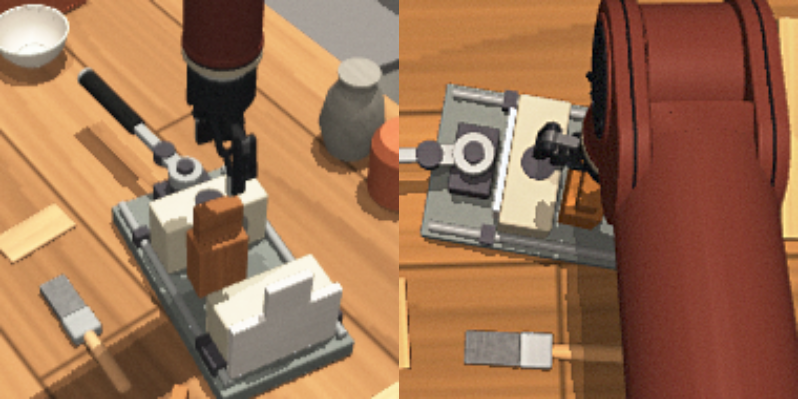

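The hand hangs over the prop: in the side crop its two fingertips are at about (205,140) and (240,190), and the prop top is at (218,210). I'll check this against the projected TCP.

Run:
```python
from h import *
for s in(-50,0,50):
  for z in(253,240):
    X=np.array([481.3+.25*s,-60+.968*s,z]);p=pix("side",X);q=pix("top",X);print(s,z,((p-[240,140])*2.1).round(),((q-[280,150])*2.1+[399,0]).round())
```

```text
-50 253 [238. 194.] [659. 182.]
-50 240 [238. 202.] [656. 184.]
0 253 [221. 166.] [609. 171.]
0 240 [220. 173.] [607. 173.]
50 253 [204. 138.] [559. 160.]
50 240 [204. 146.] [558. 162.]
```

```bash
python3 -m creep '{"slide":[[0,0.4,1.7],[0,0,1.7],[0,0,1.7],[0,0,1.7],[0,0,1.7],[0,0,1.7],[0,0,0],[0,0,0],[0,0,0],[0,0,0]],"angular":[[0,0,-0.5],[0,0,0],[0,0,0],[0,0,0],[0,0,0],[0,0,0],[0,0,0],[0,0,0],[0,0,0],[0,0,0]],"fingers":[100,100,100,100,100,100,100,5,5,5]}' 50
python3 -m creep '{"slide":[[0,0,0],[0,0,0],[0,0,0],[0,0,0],[0,0,0],[0,0,0],[0,0,0],[0,0,-0.5],[0,0,-1.5],[0,0,-2]],"angular":[[0,0,0],[0,0,0],[0,0,0],[0,0,0],[0,0,0],[0,0,0],[0,0,0],[0,0,0],[0,0,0],[0,0,0]],"fingers":[5,5,5,5,5,5,5,5,5,5]}' 50
python3 - <<'E'
from h import *
go((495,-384,300),75.5)
E
```

```text
t: 3.2
position: [483.0, -50.0, 139.2]
ee_rot: [0.001, 0.122, 0.993, 0.0]
wrist_force: [0.3, -0.5, 0.7]
opening: 43.9
grip_force: 0.0
t: 4.2
position: [481.4, -50.3, 177.8]
ee_rot: [-0.001, 0.122, 0.993, -0.0]
wrist_force: [0.8, 0.2, -2.4]
opening: 23.7
grip_force: 53.5
t 4.2 pos [481.4 -50.3 177.8] yaw 75.96 tilt [-0.003 -0.001 -1.   ] op 23.7 F [ 0.8  0.2 -2.4] grip 53.5
turn tool z 0.46
shift cm [ -9.39 -32.06 -12.2 ]
```

```bash
python3 -m creep '{"slide":[[0,0,-3.3],[0,0,-3.3],[0,0,-3.3],[0,0,-3],[0,0,0],[-1.17,-3,0],[-1.17,-4,0],[-1.17,-4,0],[-1.17,-4,0],[-1.17,-4,0]],"angular":[[0,0,0],[0,0,0],[0,0,0],[0,0,0],[0,0,0],[0,0,0],[0,0,0],[0,0,0],[0,0,0],[0,0,0]],"fingers":[5,5,5,5,5,5,5,5,5,5]}' 50
python3 -m creep '{"slide":[[-1.17,-4,0],[-1.17,-4,0],[-1.17,-4,0],[0,-1,0],[0,0,0],[0,0,0],[0,0,0],[0,0,0],[0,0,0],[0,0,0]],"angular":[[0,0,0],[0,0,0],[0,0,0],[0,0,0],[0,0,0],[0,0,0],[0,0,0],[0,0,0],[0,0,0],[0,0,0]],"fingers":[5,5,5,5,5,5,5,5,5,5]}' 50
python3 - <<'E'
from h import *
go((495,-384,138-15),None)
a=ctrl.capture("side");b=ctrl.capture("top")
cv2.imwrite("pics/s2.png",np.hstack([cv2.resize(a[180:430,340:590],None,fx=1.6,fy=1.6),cv2.resize(b[100:350,390:640],None,fx=1.6,fy=1.6)]))
E
```

```text
t: 5.2
position: [492.5, -250.0, 306.3]
ee_rot: [-0.001, 0.122, 0.993, 0.0]
wrist_force: [0.4, -0.0, -2.7]
opening: 23.4
grip_force: 53.6
t: 6.2
position: [496.1, -382.8, 307.6]
ee_rot: [0.0, 0.122, 0.993, 0.0]
wrist_force: [0.1, 0.1, -2.4]
opening: 23.3
grip_force: 53.5
t 6.2 pos [ 496.1 -382.8  307.6] yaw 76.02 tilt [ 0.001  0.    -1.   ] op 23.3 F [ 0.1  0.1 -2.4] grip 53.5
shift cm [ 0.08 -0.14 18.46]
```

View pics/s2.png

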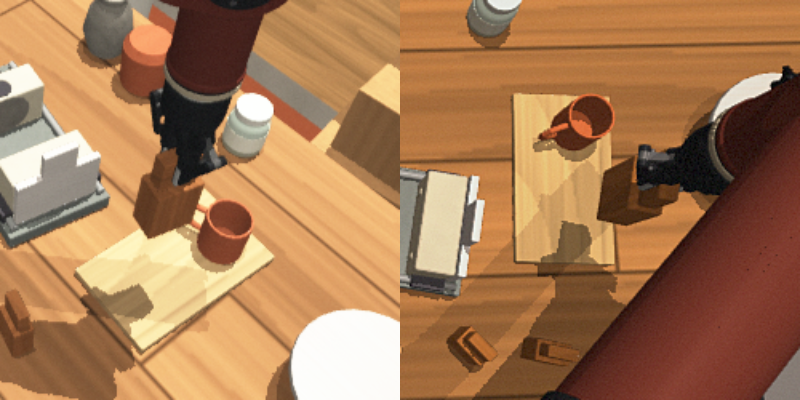

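The prop hangs upright from the hand above the free end of the board, and the mug and its handle are clear of it. I'll lower it.

```bash
python3 -m creep '{"slide":[[0,-0.1,2.5],[0,0,2.5],[0,0,2.5],[0,0,2.5],[0,0,2.5],[0,0,2.5],[0,0,1.5],[0,0,1.2],[0,0,0.2],[0,0,0]],"angular":[[0,0,0],[0,0,0],[0,0,0],[0,0,0],[0,0,0],[0,0,0],[0,0,0],[0,0,0],[0,0,0],[0,0,0]],"fingers":[5,5,5,5,5,5,5,5,5,5]}'
python3 -m creep '{"slide":[[0,0,0.1],[0,0,0.1],[0,0,0.1],[0,0,0.1],[0,0,0],[0,0,0],[0,0,0],[0,0,0],[0,0,0],[0,0,0]],"angular":[[0,0,0],[0,0,0],[0,0,0],[0,0,0],[0,0,0],[0,0,0],[0,0,0],[0,0,0],[0,0,0],[0,0,0]],"fingers":[5,5,5,5,5,5,5,5,5,5]}'
```

```text
t: 7.3
position: [495.6, -384.7, 128.8]
ee_rot: [0.0, 0.122, 0.993, -0.0]
wrist_force: [-1.0, 0.6, -2.5]
opening: 23.5
grip_force: 53.5
t: 8.3
position: [495.5, -384.4, 124.4]
ee_rot: [-0.0, 0.122, 0.993, -0.0]
wrist_force: [-0.6, -0.2, -2.8]
opening: 23.8
grip_force: 53.5
```

```bash
python3 -m creep '{"slide":[[0,0,0.1],[0,0,0],[0,0,0.1],[0,0,0],[0,0,0],[0,0,0],[0,0,0],[0,0,0],[0,0,0],[0,0,0]],"angular":[[0,0,0],[0,0,0],[0,0,0],[0,0,0],[0,0,0],[0,0,0],[0,0,0],[0,0,0],[0,0,0],[0,0,0]],"fingers":[5,5,5,5,5,5,5,5,5,5]}'
```

```text
t: 9.3
position: [495.5, -384.9, 123.9]
ee_rot: [0.001, 0.122, 0.992, 0.0]
wrist_force: [-5.6, 2.6, 12.9]
opening: 23.0
grip_force: 55.7
```

```bash
python3 -m creep '{"slide":[[0,0,-0.1],[0,0,0],[0,0,0],[0,0,0],[0,0,0],[0,0,0],[0,0,-1],[0,0,-2],[0,0,-3],[0,0,-4]],"angular":[[0,0,0],[0,0,0],[0,0,0],[0,0,0],[0,0,0],[0,0,0],[0,0,0],[0,0,0],[0,0,0],[0,0,0]],"fingers":[5,30,50,80,80,80,80,80,80,80]}'
python3 - <<'E'
from h import *
go((472,-260,280),79.2)
a=ctrl.capture("side");b=ctrl.capture("top")
cv2.imwrite("pics/s3.png",np.hstack([cv2.resize(a[180:430,340:590],None,fx=1.6,fy=1.6),cv2.resize(b[100:350,390:640],None,fx=1.6,fy=1.6)]))
E
```

```text
t: 10.3
position: [494.8, -383.9, 223.9]
ee_rot: [-0.001, 0.122, 0.993, 0.0]
wrist_force: [0.7, -0.0, -0.4]
opening: 68.5
grip_force: 0.0
t 10.3 pos [ 494.8 -383.9  223.9] yaw 75.96 tilt [-0.002  0.001 -1.   ] op 68.5 F [ 0.7 -0.  -0.4] grip 0.0
turn tool z -3.24
shift cm [ 5.23 11.47 -5.6 ]
```

View pics/s3.png

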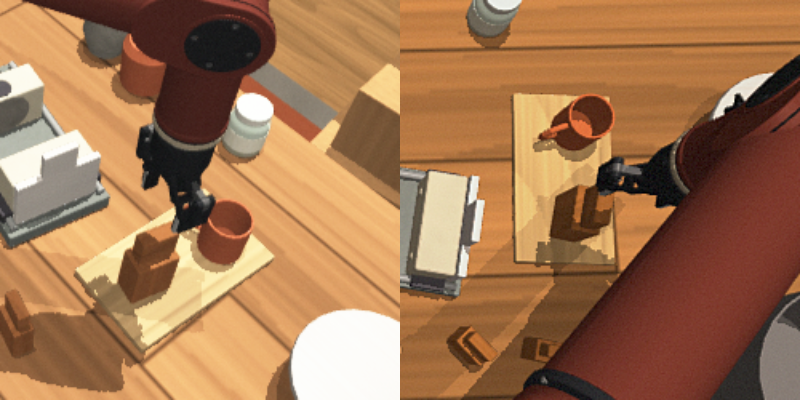

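The prop stands upright near the board's robot end, at (580,212) in the crop, well away from the mug. Next I'll straddle and grip the tab.

```bash
python3 -m creep '{"slide":[[0,0,-1],[0.9,2.9,0],[0.9,2.9,0],[0.9,2.9,0],[0.9,2.9,0],[0.9,3,0],[0.9,3,0],[0,0,0],[0,0,0],[0,0,0]],"angular":[[0,0,-3.2],[0,0,0],[0,0,0],[0,0,0],[0,0,0],[0,0,0],[0,0,0],[0,0,0],[0,0,0],[0,0,0]],"fingers":[100,100,100,100,100,100,100,100,100,100]}'
python3 - <<'E'
from h import *
go((474.5,-200.5,140),79.2)
E
```

```text
t: 11.4
position: [475.5, -202.4, 233.7]
ee_rot: [0.0, 0.095, 0.995, -0.0]
wrist_force: [0.2, -1.0, 0.2]
opening: 85.4
grip_force: 0.0
t 11.4 pos [ 475.5 -202.4  233.7] yaw 79.1 tilt [ 0.001 -0.    -1.   ] op 85.4 F [ 0.2 -1.   0.2] grip 0.0
turn tool z -0.1
shift cm [0.14 0.17 9.37]
```

```bash
python3 -m creep '{"slide":[[0,0.1,1.8],[0,0,2],[0,0,2],[0,0,2],[0,0,1.5],[0,0,0],[0,0,0],[0,0,0],[0,0,0],[0,0,0]],"angular":[[0,0,0],[0,0,0],[0,0,0],[0,0,0],[0,0,0],[0,0,0],[0,0,0],[0,0,0],[0,0,0],[0,0,0]],"fingers":[100,100,100,100,100,40,0,0,0,0]}' 25
python3 -m creep '{"slide":[[0,0,0],[0,0,0],[0,0,0],[0,0,0],[0,0,0],[0,0,0],[0,0,0],[0,0,0],[0,0,0],[0,0,0]],"angular":[[0,0,0],[0,0,0],[0,0,0],[0,0,0],[0,0,0],[0,0,0],[0,0,0],[0,0,0],[0,0,0],[0,0,0]],"fingers":[0,0,0,0,0,0,0,0,0,0]}' 25
python3 -c "
from h import *
go((474.5+.187*109,-200.5+.982*109,140),79.2)"
```

```text
t: 12.4
position: [476.1, -200.4, 141.0]
ee_rot: [0.001, 0.094, 0.996, 0.0]
wrist_force: [0.4, 2.6, 1.9]
opening: 12.1
grip_force: 0.1
t: 13.4
position: [476.2, -200.4, 141.0]
ee_rot: [0.001, 0.094, 0.996, 0.0]
wrist_force: [-1.6, 0.6, 5.8]
opening: 11.5
grip_force: 28.2
t 13.4 pos [ 476.2 -200.4  141. ] yaw 79.16 tilt [ 0.001  0.    -1.   ] op 11.5 F [-1.6  0.6  5.8] grip 28.2
turn tool z -0.04
shift cm [ 0.17 10.86  0.11]
```

```bash
python3 -m creep '{"slide":[[0,0.5,0],[0,1,0],[0,1.2,0],[0,1.2,0],[0,1.2,0],[0,1.2,0],[0,1.2,0],[0,1,0],[0,0.5,0],[0,0,0]],"angular":[[0,0,0],[0,0,0],[0,0,0],[0,0,0],[0,0,0],[0,0,0],[0,0,0],[0,0,0],[0,0,0],[0,0,0]],"fingers":[0,0,0,0,0,0,0,0,0,0]}'
python3 -m creep '{"slide":[[0,0.2,0],[0,0.2,0],[0,0.2,0],[0,0.2,0],[0,0.2,0],[0,0.2,0],[0,0.2,0],[0,0.2,0],[0,0,0],[0,0,0]],"angular":[[0,0,0],[0,0,0],[0,0,0],[0,0,0],[0,0,0],[0,0,0],[0,0,0],[0,0,0],[0,0,0],[0,0,0]],"fingers":[0,0,0,0,0,0,0,0,0,0]}'
```

```text
t: 14.4
position: [493.9, -110.5, 141.0]
ee_rot: [0.001, 0.094, 0.996, 0.0]
wrist_force: [3.9, 2.0, 5.8]
opening: 11.4
grip_force: 28.7
t: 15.4
position: [496.8, -96.0, 141.0]
ee_rot: [0.001, 0.094, 0.996, 0.0]
wrist_force: [4.5, -2.0, 5.0]
opening: 11.7
grip_force: 28.2
```

```bash
python3 -m creep '{"slide":[[0,0.1,0],[0,0.1,0],[0,0.1,0],[0,0.1,0],[0,0.1,0],[0,0,0],[0,0,0],[0,0,0],[0,0,0],[0,0,0]],"angular":[[0,0,0],[0,0,0],[0,0,0],[0,0,0],[0,0,0],[0,0,0],[0,0,0],[0,0,0],[0,0,0],[0,0,0]],"fingers":[0,0,0,0,0,0,0,0,0,0]}'
```

```text
t: 16.4
position: [497.6, -92.0, 141.0]
ee_rot: [0.001, 0.095, 0.996, -0.0]
wrist_force: [3.6, -4.1, 4.5]
opening: 11.8
grip_force: 28.1
```

```bash
python3 -m creep '{"slide":[[0,0.1,0],[0,0.1,0],[0,0.1,0],[0,0.1,0],[0,0,0],[0,0,0],[0,0,0],[0,0,0],[0,0,0],[0,0,0]],"angular":[[0,0,0],[0,0,0],[0,0,0],[0,0,0],[0,0,0],[0,0,0],[0,0,0],[0,0,0],[0,0,0],[0,0,0]],"fingers":[0,0,0,0,0,0,0,0,0,0]}'
```

```text
t: 17.4
position: [497.6, -92.0, 141.0]
ee_rot: [0.001, 0.096, 0.995, -0.002]
wrist_force: [1.8, -17.9, 5.1]
opening: 11.6
grip_force: 27.9
```

The half has met a firm stop 110 mm along, where the fixed half's face must be, so the mould is shut. Next I'll release, lift, and go to the robot side of the wrench grip.

```bash
python3 -m creep '{"slide":[[0,0,0],[0,0,0],[0,0,0],[0,0,0],[0,0,0],[0,0,-2],[0,0,-3],[0,0,-4],[0,0,-2],[0,0,0]],"angular":[[0,0,0],[0,0,0],[0,0,0],[0,0,0],[0,0,0],[0,0,0],[0,0,0],[0,0,0],[0,0,0],[0,0,0]],"fingers":[20,50,50,50,50,50,50,50,50,50]}'
python3 - <<'E'
from h import *
go((480,257,250),89)
print(ctrl.get_obs()["q"].round(2))
a=ctrl.capture("side");cv2.imwrite("pics/s4.png",cv2.resize(a[120:340,220:520],None,fx=2.5,fy=2.5))
E
```

```text
t: 18.4
position: [498.8, -87.4, 253.2]
ee_rot: [0.002, 0.094, 0.996, 0.001]
wrist_force: [1.5, 1.0, -0.9]
opening: 42.4
grip_force: 0.0
t 18.4 pos [498.8 -87.4 253.2] yaw 79.19 tilt [ 0.005  0.001 -1.   ] op 42.4 F [ 1.5  1.  -0.9] grip 0.0
turn tool z -9.81
shift cm [ 8.31 33.47  0.35]
[-0.63 -0.    0.73  1.81 -0.    1.33  1.48]
```

View pics/s4.png

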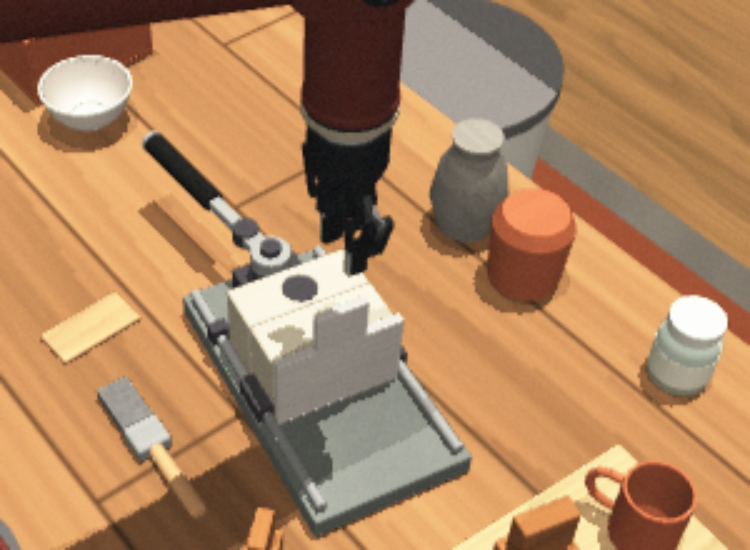

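The side view shows the halves closed with only a seam line. The wrench and bowl are untouched.

```bash
python3 -m creep '{"slide":[[0,0,0],[0,0,0],[0.31,4.3,0],[0.31,4.3,0],[0.31,4.3,0],[0.31,4.3,0],[0.31,4.3,0],[0.31,4.3,0],[0.31,4.3,0],[0.31,4.3,0]],"angular":[[0,0,-4.9],[0,0,-4.9],[0,0,0],[0,0,0],[0,0,0],[0,0,0],[0,0,0],[0,0,0],[0,0,0],[0,0,0]],"fingers":[0,0,0,0,0,0,0,0,0,0]}'
python3 - <<'E'
from h import *
go((480,257,82),89)
a=ctrl.capture("top");k=cv2.inRange(a,(0,0,0),(45,45,45));k[:190]=0;k[260:]=0;k[:,:190]=0;k[:,285:]=0
c=max(cv2.findContours(k,0,2)[0],key=cv2.contourArea);print(cv2.minAreaRect(c))
E
```

```text
t: 19.45
position: [477.7, 258.5, 248.8]
ee_rot: [-0.001, 0.009, 1.0, -0.001]
wrist_force: [0.3, -0.7, 0.5]
opening: -0.1
grip_force: 0.0
t 19.45 pos [477.7 258.5 248.8] yaw 88.98 tilt [-0.002 -0.001 -1.   ] op -0.1 F [ 0.3 -0.7  0.5] grip 0.0
turn tool z -0.02
shift cm [-0.26 -0.13 16.68]
((245.52352905273438, 228.69410705566406), (40.879234313964844, 22.318681716918945), 4.39870548248291)
```

```bash
python3 -m creep '{"slide":[[0,0,2],[0,0,2.5],[0,0,2.5],[0,0,2.5],[0,0,2.5],[0,0,2.5],[0,0,2.1],[0,0,0],[0,0,0],[0,0,0]],"angular":[[0,0,0],[0,0,0],[0,0,0],[0,0,0],[0,0,0],[0,0,0],[0,0,0],[0,0,0],[0,0,0],[0,0,0]],"fingers":[0,0,0,0,0,0,0,0,0,0]}'
python3 -m creep '{"slide":[[-0.5,0,0],[-0.5,0,0],[-0.5,0,0],[-0.5,0,0],[-0.3,0,0],[-0.3,0,0],[-0.3,0,0],[-0.3,0,0],[0,0,0],[0,0,0]],"angular":[[0,0,0],[0,0,0],[0,0,0],[0,0,0],[0,0,0],[0,0,0],[0,0,0],[0,0,0],[0,0,0],[0,0,0]],"fingers":[0,0,0,0,0,0,0,0,0,0]}'
```

```text
t: 20.5
position: [479.2, 257.1, 85.2]
ee_rot: [0.0, 0.009, 1.0, 0.0]
wrist_force: [0.4, 0.2, 0.5]
opening: -0.0
grip_force: 0.0
t: 21.5
position: [510.8, 256.3, 84.3]
ee_rot: [0.0, 0.009, 1.0, -0.0]
wrist_force: [-0.5, 0.9, 0.9]
opening: 0.1
grip_force: 0.1
```

```bash
python3 -m creep '{"slide":[[-0.81,0.06,0],[-0.81,0.06,0],[-0.81,0.06,0],[-0.81,0.06,0],[-0.81,0.06,0],[-0.81,0.06,0],[-0.81,0.06,0],[0,0,0],[0,0,0],[0,0,0]],"angular":[[0,0,2.5],[0,0,2.5],[0,0,2.5],[0,0,2.5],[0,0,2.5],[0,0,2.5],[0,0,2.5],[0,0,0],[0,0,0],[0,0,0]],"fingers":[0,0,0,0,0,0,0,0,0,0]}'
cat >> h.py <<'E'
def rel(bolt=(528.5,70.5)):
    o=ctrl.get_obs();R=Ro.from_quat(o["ee_rot"],scalar_first=True).as_matrix();v=np.array([*bolt,o["position"][2]])-o["position"]
    d=-v[:2];hd=np.arctan2(d[1],d[0]);f=o["wrist_force"]
    print("yaw",np.degrees(np.arctan2(R[1,1],R[0,1])).round(1),"bolt in tool",(R.T@v).round(1),"heading",np.degrees(hd).round(1),"push F tool",(R.T@f).round(1))
E
python3 -c "
from h import *
rel()"
```

```text
t: 22.5
position: [567.2, 251.7, 84.3]
ee_rot: [0.0, 0.161, 0.987, -0.0]
wrist_force: [-0.6, 0.1, -0.2]
opening: 0.4
grip_force: 0.0
yaw 71.5 bolt in tool [-2.090e+01 -1.841e+02  1.000e-01] heading 77.9 push F tool [ 0.6 -0.1  0.2]
```

```bash
python3 -m creep '{"slide":[[-0.32,0.03,0],[-0.32,0.03,0],[-0.32,0.03,0],[-0.32,0.03,0],[-0.32,0.03,0],[-0.32,0.03,0],[0,0,0],[0,0,0],[0,0,0],[0,0,0]],"angular":[[0,0,1],[0,0,1],[0,0,1],[0,0,1],[0,0,1],[0,0,1],[0,0,0],[0,0,0],[0,0,0],[0,0,0]],"fingers":[0,0,0,0,0,0,0,0,0,0]}'
python3 - <<'E'
from h import *
rel()
a=ctrl.capture("side");b=ctrl.capture("top")
cv2.imwrite("pics/s5.png",np.hstack([cv2.resize(a[130:290,230:390],None,fx=2.5,fy=2.5),cv2.resize(b[140:300,190:350],None,fx=2.5,fy=2.5)]))
E
```

```text
t: 23.5
position: [585.8, 246.8, 84.4]
ee_rot: [0.0, 0.212, 0.977, -0.0]
wrist_force: [-0.1, -0.6, 0.2]
opening: 0.0
grip_force: 0.0
yaw 65.5 bolt in tool [ -21.  -184.2    0. ] heading 72.0 push F tool [-0.2 -0.6 -0.2]
```

View pics/s5.png

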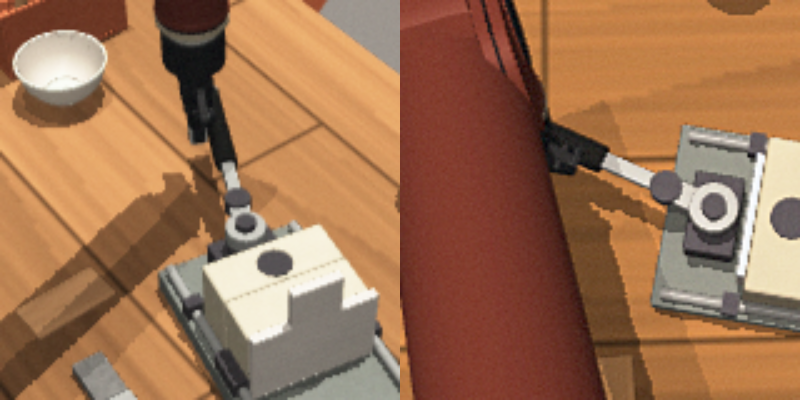

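The wrench is still straight and follows the fingers: bolt at crop (714,207), pivot (666,187), grip end (608,158). I'll carry on in small steps.

```bash
python3 -m creep '{"slide":[[-0.32,0.03,0],[-0.32,0.03,0],[-0.32,0.03,0],[-0.32,0.03,0],[-0.32,0.03,0],[-0.32,0.03,0],[0,0,0],[0,0,0],[0,0,0],[0,0,0]],"angular":[[0,0,1],[0,0,1],[0,0,1],[0,0,1],[0,0,1],[0,0,1],[0,0,0],[0,0,0],[0,0,0],[0,0,0]],"fingers":[0,0,0,0,0,0,0,0,0,0]}'
cat >> h.py <<'E'
def piv():
    a=ctrl.capture("top");m=ctrl.camera_model("top");out=[]
    k=cv2.inRange(cv2.cvtColor(a,cv2.COLOR_BGR2HSV),(110,15,40),(170,90,125))
    for c in cv2.findContours(k,0,2)[0]:
        (x,y),r=cv2.minEnclosingCircle(c)
        if 30<cv2.contourArea(c)<400 and 260<x<335 and 150<y<260:
            p=P("top",(x,y),105);v=p[:2]-[528.5,70.5];out.append((round(x,1),round(y,1),cv2.contourArea(c),p[:2].round(1).tolist(),"r",round(np.hypot(*v),1),"hd",round(np.degrees(np.arctan2(v[1],v[0])),1)))
    for o in out: print(o)
E
python3 -c "
from h import *
rel();piv()"
```

```text
t: 24.6
position: [602.1, 241.2, 83.9]
ee_rot: [-0.002, 0.263, 0.965, 0.0]
wrist_force: [-7.7, 3.5, 3.0]
opening: -0.3
grip_force: 4.1
yaw 59.5 bolt in tool [-2.320e+01 -1.844e+02  1.000e-01] heading 66.7 push F tool [ 8.4 -0.9 -2.9]
```

The push force has risen to 8.4 N, so the bolt is up tight. From here I'll turn about the breakaway pivot.

```bash
python3 -m creep '{"slide":[[-0.235,0.04,0],[-0.235,0.04,0],[-0.235,0.04,0],[-0.235,0.04,0],[-0.235,0.04,0],[-0.235,0.04,0],[-0.235,0.04,0],[-0.235,0.04,0],[0,0,0],[0,0,0]],"angular":[[0,0,1],[0,0,1],[0,0,1],[0,0,1],[0,0,1],[0,0,1],[0,0,1],[0,0,1],[0,0,0],[0,0,0]],"fingers":[0,0,0,0,0,0,0,0,0,0]}'
python3 -c "
from h import *
rel((554.3,113.4))"
```

```text
t: 25.65
position: [619.1, 233.1, 83.8]
ee_rot: [-0.002, 0.33, 0.944, -0.0]
wrist_force: [-9.4, 2.0, 3.5]
opening: -0.1
grip_force: 4.3
yaw 51.5 bolt in tool [ -23.8 -134.     0.2] heading 61.6 push F tool [ 8.6 -4.3 -3.4]
```

```bash
python3 -m creep '{"slide":[[-0.235,0.04,0],[-0.235,0.04,0],[-0.235,0.04,0],[-0.235,0.04,0],[-0.235,0.04,0],[-0.235,0.04,0],[-0.235,0.04,0],[-0.235,0.04,0],[0,0,0],[0,0,0]],"angular":[[0,0,1],[0,0,1],[0,0,1],[0,0,1],[0,0,1],[0,0,1],[0,0,1],[0,0,1],[0,0,0],[0,0,0]],"fingers":[0,0,0,0,0,0,0,0,0,0]}'
python3 -c "
from h import *
rel((554.3,113.4))"
```

```text
t: 26.65
position: [635.1, 222.8, 83.7]
ee_rot: [-0.002, 0.395, 0.919, -0.001]
wrist_force: [-10.0, 1.7, 3.1]
opening: -0.2
grip_force: 4.1
yaw 43.5 bolt in tool [ -23.8 -133.9    0.3] heading 53.5 push F tool [ 8.1 -6.1 -3.1]
```

```bash
python3 -m creep '{"slide":[[0.5,0,0],[1,0,0],[1.5,0,0],[2,0,0],[0,0,-2],[0,0,-4],[0,0,-5],[2,0,-5],[4,0,0],[4,0,0]],"angular":[[0,0,0],[0,0,0],[0,0,0],[0,0,0],[0,0,0],[0,0,0],[0,0,0],[0,0,0],[0,0,0],[0,0,0]],"fingers":[0,0,0,0,0,0,0,0,0,0]}'
python3 - <<'E'
from h import *
go((0,0,0))
a=ctrl.capture("side");b=ctrl.capture("top")
cv2.imwrite("pics/s6.png",np.hstack([cv2.resize(a[110:410,200:520],(400,375)),cv2.resize(b[130:280,190:350],(400,375))]))
E
```

```text
t: 27.65
position: [534.6, 330.8, 242.8]
ee_rot: [0.001, 0.396, 0.918, 0.002]
wrist_force: [0.3, 0.2, 0.2]
opening: -0.1
grip_force: 0.0
t 27.65 pos [534.6 330.8 242.8] yaw 43.38 tilt [ 0.003  0.003 -1.   ] op -0.1 F [0.3 0.2 0.2] grip 0.0
shift cm [ 12.68 -61.67  24.04]
```

View pics/s6.png

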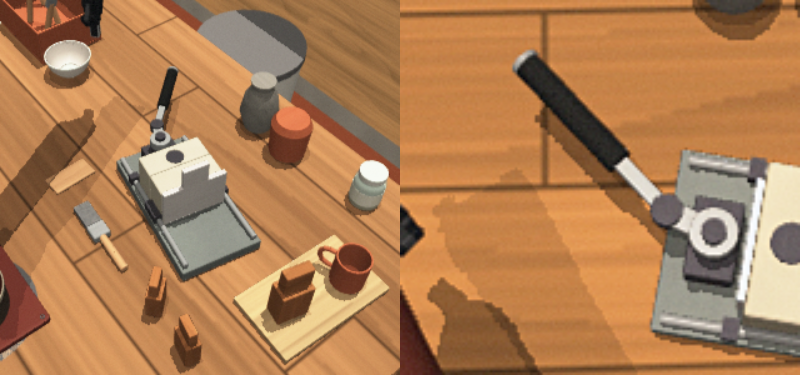

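The view shows the wrench bent at the pivot (crop 666,210), with the grip running from (620,163) to (522,62). The mould is shut, the prop stands on the board, and the mug and bowl are in place. I'll check the angles numerically.

Run:
```python
from h import *
b=ctrl.capture("top")
k=cv2.inRange(b,(0,0,0),(48,48,48));k[:140]=0;k[215:]=0;k[:,:225]=0;k[:,300:]=0
c=max(cv2.findContours(k,0,2)[0],key=cv2.contourArea);r=cv2.minAreaRect(c);h=P("top",r[0],98);print(r,h)
q=cv2.boxPoints(r);e=sorted([(np.linalg.norm(q[i]-q[i-1]),i) for i in range(4)])[-1][1];A,B=P("top",q[e],98),P("top",q[e-1],98);d=A-B;d*=np.sign(d[1]);H=np.degrees(np.arctan2(d[1],d[0]))
for z in(98,105,115):
    p=P("top",(190+(666-400)/2.5,130+210/2.5),z);v=p[:2]-[528.5,70.5]
    w=h[:2]-p[:2];print(z,p.round(1),"r",np.hypot(*v).round(1),"bolt hd",np.degrees(np.arctan2(v[1],v[0])).round(1),"pivot->handle",np.hypot(*w).round(1),np.degrees(np.arctan2(w[1],w[0])).round(1))
print("handle hd",H)
# pivot as point on the handle axis 135 mm from its middle
u=np.array([np.cos(np.radians(H)),np.sin(np.radians(H))]);p=h[:2]-135*u;v=p-[528.5,70.5];print(p,np.hypot(*v),np.degrees(np.arctan2(v[1],v[0])))
```

```text
((258.3016357421875, 174.74417114257812), (55.379947662353516, 10.643593788146973), 46.684688568115234) [652.7398681  206.88336294  98.        ]
98 [553.5 116.6  98. ] r 52.4 bolt hd 61.5 pivot->handle 134.2 42.3
105 [552.1 116.3 105. ] r 51.5 bolt hd 62.7 pivot->handle 135.4 42.0
115 [550.1 115.8 115. ] r 50.2 bolt hd 64.6 pivot->handle 137.2 41.6
handle hd 41.438311972510185
[551.53459326 117.53856821] 52.37575189098841 63.90919859787567
```

```bash
python3 -c "
from workcell import ctrl
print(ctrl.close_job())"
```

```text
the job is handed in; nothing more can be done
None
```

I handed the job in at about 28 s; no verdict came back. By the last pictures the prop stands on the board, the mould is shut, the mug and bowl have not moved, and the wrench handle is bent about 0.3–0.4 rad past the tight bolt (limit 0.45).

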